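# Start the weighing station and print a label

## Robot

A 6-joint arm with a two-finger parallel gripper is mounted at the origin on the work surface. World frame = base frame: x ahead of the robot, y to its left, z up, the work surface at z = 0. Lengths are in m, angles in rad, forces in N, time in s.
With the tool pointing down it reaches from about 0.35 to 0.8 m from the base axis. Payload 7.3 kg.
Tool frame: the origin (TCP) lies at the very end of the fingers, on their centre line; the grasp point (between the pads) lies r.hold_point_z behind it (r.hold_point_z is the distance from the TCP to the grasp point, in m); z points along the fingers, y is the line along which they close (so a half turn about z gives the same grasp; the last joint's range is limited). The gripper opens to 85 mm and grips with 20 to 120 N. Pads are 22 mm wide; open, the fingers measure 114 mm over their backs; the gripper's body (76 mm by 85 mm) begins 54 mm behind the grasp point. The pads swing forward as they close: fully open they stand 13 mm farther back than shut.
Start: joints at [-0.146, 0.342, 1.524, -0, 1.275, -0.146], TCP at [0.525, 0, 0.231] pointing down, gripper open.
Joint ranges: [-2.53, 2.53], [-0.77, 2.02], [0.04, 2.7], [-1, 4.14], [0.28, 2.66], [-3.11, 3.11]. Speed limits (rad/s): [2.57, 2.57, 3.14, 3.14, 3.14, 3.14].

## Interface

Orientations are given as a unit quaternion [w, x, y, z].
In Python, from bench import sensors, get_image, get_calibration, order, models, r gives the robot as it stands.
- The arm moves only by the shell command python3 -m pendant 'ROWS' [FORCE]. ROWS is JSON, a list of rows, each an object with "dr": the turn, a rotation vector about the tool's x, y, z in degrees, a list of three; "slide": the shift along the tool's x, y, z in mm, a list of three; "jaw": the finger opening in mm, from 0 to 85.4. A call has 1 to 20 rows; each row shifts and turns the commanded pose from where the row before left it, along the tool's axes as they then stand; what a row does not reach is not made up. A row lasts 1/10 s, in which the tool goes at most 50 mm and 8.59 degrees, less where a joint would pass 70% of its speed; a pose out of reach is approached as far as the arm can. A call with a gripper value outside its range is refused whole. The fingers move at their own pace and stop on an object; FORCE is the grip in N (left out, the last holds). Time passes only in rows, so rows that do not move let the fingers close. It gives the time, the measured TCP pose, the force, the opening and the grip force at its end, in the units of the state.
- sensors.observe(): the state, without advancing time (a new reading comes with each control period).
- get_image(name): name is "scene" or "side" or "wrist"; returns (picture, depth): 400x640x3 uint8, red, green, blue; 400x640 float32, m along the optical axis (not along the pixel's ray), 0 where there is no reading.
- get_calibration(name): a dict with "fx", "fy", "cx", "cy" (pixels), "dist" ([k1, k2, p1, p2, k3] as OpenCV has them; the pictures are not rectified), "cam_to_world" (4x4, takes a point from camera to world coordinates). Camera axes: x right, y down, z forward; pixel columns grow to the right and rows downward; lengths in m; the calibration is good to about 2 mm. A picture is of the moment at which its call begins: read the wrist's pose just before it. get_calibration takes no time and is no camera call; for the wrist camera it gives the pose at the moment of the call.
- order.hand_in(): hands the job in; it is judged then, once.
Trained networks look in the newest picture that a camera, given by its name, has taken for a name from the list of things; names that differ only in an ending like _2 or _b are one class to them, and where a whole thing is asked for, a point or a joint stands for the part that bears it (a point fixed in the world has none). Each returns a list of dicts, best first, with "score" (0 to 1); they miss things now and then, are a little off and sometimes report something else, mostly with a low value. They report only what shows in the picture. A call takes as long as a camera call.
- models.cut_out(camera, query): "mask" (400x640 bool, what is visible of it) and "at" ([column, row] as shares, 0 to 1, of the picture: columns of its width, rows of its height, amid what is visible of it).
- models.place_of(camera, query): "at" ([column, row] as shares, 0 to 1, of the picture: columns of its width, rows of its height: a listed point, or the origin of a listed thing).
The state is a dict: "time_s": time; "joint_positions": joint angles; "joint_velocities": joint speeds; "effort": joint torques, N m; "eef_pos": TCP position; "tool_rot": TCP orientation; "force": force on the tool from outside, world axes, zero at the start; "moment": the same for the moment, N m; "finger_gap": opening from 0.0 (shut) to 1.0 (fully open); "grip_force": force on a finger pad.
Only numpy, scipy, OpenCV 4.12 (cv2) and the standard library are available. Lean on these libraries where they do the work, as an engineer would, in place of code of your own. Each camera call takes 0.05 s, during which the arm holds its last target. There are 200 camera calls.

## Task

Bring the weighing station up with the closed fingertips: first press the green-marked end of the power box's rocker down until it is fully on, then press the blue key on the terminal fully in so that it stays in, and last press the printer's orange button right down and let it come back up. Do not press the blue key before the power is on or the orange button before the blue key is in; leave the yellow, red and black buttons unpressed, pick nothing up, and let the loose things stay where they stand.

Things in the scene. Friction and masses are not known exactly. Their poses are not given: they have to be found in the camera images.
- rocker (a joint): Angle (rad) of the mains rocker on the grey power box: about 0 = off (green-marked end standing up, plain end down), 0.4 = on (green-marked end fully down). It tips with a steady light friction (about 2 N at the green mark) and stays where it is left.
- rocker_mark (a point): Middle of the green mark on the white rocker paddle, on its upper face, 26 mm from the rocker's pivot; moves with the paddle and sinks about 10 mm from off to on. The paddle is 70 x 32 x 6 mm, its long side along the power box's x; the green-marked end is the +x end (away from the robot at yaw 0). Pressing straight down here tips it on. In the off position it stands about 21 mm above the box's top.
- power_box: Grey power box 160 x 110 x 55 mm (its x, y, z), fixed to the bench; origin at the centre of its underside. The rocker's pivot lies at (-30, 0, 68) mm in its frame; a small loose vial stands on its top near (55, 0).
- terminal: White weighing terminal 140 x 240 x 30 mm, fixed; origin at the centre of its underside, screen (top at 38 mm) along its +x side, a row of three square keys along its -x side, 70 mm apart, at x = -35 mm in its frame. The colours stand in any order.
- printer: Grey label printer 160 x 160 x 70 mm, fixed; origin at the centre of its underside. Two round push buttons 72 mm apart on the top along its -x side (orange at y = +36 mm, black at y = -36 mm, both at x = -42 mm in its frame); a loose steel weight stands on the white plate (top at 73.5 mm) at its +x side.
- key_blue (a joint): Depth (m) of the blue key: 0 = out, 0.007 = fully in. It moves straight down against a friction of about 3.5 N, has no spring, and stays in where it is pushed.
- key_blue_top (a point): Centre of the flat top of the blue square key (32 x 32 mm); moves with the key; 46 mm above the bench when out. The key faces straight up.
- key_yellow (a joint): Depth (m) of the yellow key: 0 = out, 0.007 = fully in. It moves straight down against a friction of about 3.5 N, has no spring, and stays in where it is pushed.
- key_yellow_top (a point): Centre of the flat top of the yellow square key (32 x 32 mm); moves with the key; 46 mm above the bench when out. The key faces straight up.
- key_red (a joint): Depth (m) of the red key: 0 = out, 0.007 = fully in. It moves straight down against a friction of about 3.5 N, has no spring, and stays in where it is pushed.
- key_red_top (a point): Centre of the flat top of the red square key (32 x 32 mm); moves with the key; 46 mm above the bench when out. The key faces straight up.
- print_button (a joint): Depth (m) of the orange print button of the printer: 0 = out, 0.007 = fully in; a spring (about 5 N when fully in) brings it back.
- print_button_top (a point): Centre of the top of the round orange button (32 mm across) on the printer, 93 mm above the bench when out; moves with the button, which faces straight up.
- cover_button (a joint): Depth (m) of the black cover-release button (white housing) of the printer: 0 = out, 0.007 = fully in; a spring (about 5 N when fully in) brings it back.
- cover_button_top (a point): Centre of the top of the round black button (32 mm across) on the printer, 93 mm above the bench when out; moves with the button, which faces straight up.
- weight: Loose steel calibration weight, 32 mm across, 46 mm high, standing on the printer; origin at the centre of its underside. To be left alone.
- vial: Loose small amber vial with black cap, 26 mm across, 45 mm high, standing on the power box; origin at the centre of its underside. To be left alone.
- tub: Loose white tub with blue lid, 76 mm across, 95 mm high, behind the equipment; origin at the centre of its underside. To be left alone.
- amber: Loose amber glass bottle, 54 mm across, 100 mm high, behind the equipment; origin at the centre of its underside. To be left alone.
- beaker: Loose glass beaker, 66 mm across, 80 mm high, behind the equipment; origin at the centre of its underside. To be left alone.
- dish: Loose white ceramic dish, 80 mm across, 22 mm high, behind the equipment; origin at the centre of its underside. To be left alone.
- case: Loose closed wooden weight-set case, 70 x 50 x 35 mm, behind the equipment; origin at the centre of its underside. To be left alone.

How it is judged:
On the way, in this order (a step that is already met when the one before it is completed fails the run):
1. the rocker is pressed over to on (value of joint rocker above 0.33 rad), for 0.1 s.
2. the blue key is pressed in with the power on (value of joint key_blue above 0.005 m and value of joint rocker above 0.33 rad), for 0.1 s.
3. the orange print button is pressed down with power on and blue key in (all of step 2 and value of joint print_button above 0.005 m), for 0.05 s.
At the end, for the whole second after the job is handed in: Rocker on (beyond 0.33 of 0.4 rad), blue key in (deeper than 5 of 7 mm), orange and black buttons out (within 2 mm), yellow and red keys out (less than 3 mm in), every loose thing within 30 mm of where it started (all of step 2 and value of joint each of print_button, cover_button below 0.002 m and value of joint each of key_yellow, key_red below 0.003 m and distance of each of weight, vial, tub, amber, beaker, dish, case from where it was at the start of the episode below 0.03 m); the robot touches nothing.
It fails at once if the yellow or red key is pressed in 3 mm or more (value of joint any of key_yellow, key_red above 0.003 m).
It fails at once if the black cover-release button is pressed 3 mm or more (value of joint cover_button above 0.003 m).
It fails at once if the blue key is pressed before the rocker is on (value of joint key_blue above 0.003 m and value of joint rocker below 0.3 rad).
It fails at once if the orange button is pressed before the blue key is in (value of joint print_button above 0.003 m and value of joint key_blue below 0.0045 m).
It fails at once if a loose thing is lifted, carried, or knocked more than 30 mm from its place (distance of any of weight, vial, tub, amber, beaker, dish, case from where it was at the start of the episode above 0.03 m).
It also fails if it takes over 64 s, if anything falls off the work surface, if the arm or the gripper's body presses on something with over 40 N, if the wrist force passes 120 N, or if a joint passes its speed limit or range.

## Working session

There is one attempt and no reset: what is moved stays moved. The work goes in short steps, Python scripts to look and compute and a shell command to move; the robot and the scene stay as the last step left them, time stands still between calls to the robot, and variables do not carry over. Pictures are saved under pics/ and viewed, at most 10 in all, crops included, and the job is handed in when it is done.

```bash
mkdir -p pics; cat > h.py <<'E'
import numpy as np, cv2
from bench import sensors, get_image, get_calibration, order, models, r
def px2w(cal,depth,at,z=None):
    u,v=at[0]*640,at[1]*400
    K=np.array([[cal['fx'],0,cal['cx']],[0,cal['fy'],cal['cy']],[0,0,1]])
    p=cv2.undistortPoints(np.array([[[u,v]]],float),K,np.array(cal['dist'],float))[0,0]
    T=np.array(cal['cam_to_world']); d=T[:3,:3]@np.array([p[0],p[1],1]); o=T[:3,3]
    ui,vi=int(round(u)),int(round(v))
    w=depth[max(vi-2,0):vi+3,max(ui-2,0):ui+3]; w=w[w>0]
    a=o+d*np.median(w) if w.size else None
    b=o+d*(z-o[2])/d[2] if z is not None else None
    return a,b
E
cat > look.py <<'E'
from h import *
import sys
Z=dict(rocker_mark=.076,key_blue_top=.046,key_yellow_top=.046,key_red_top=.046,print_button_top=.093,cover_button_top=.093)
np.set_printoptions(precision=4,suppress=True)
for c in sys.argv[2:]:
    cal=get_calibration(c); im,d=get_image(c)
    cv2.imwrite(f'pics/{sys.argv[1]}_{c}.png',im[:,:,::-1])
    for n,z in Z.items():
        for f in (models.place_of,models.cut_out):
            for q in f(c,n)[:1]:
                a,b=px2w(cal,d,q['at'],z); print(c,n,f.__name__[:3],round(q['score'],2),np.multiply(q['at'],[640,400]).round(),a,b)
s=sensors.observe(); print(s['time_s'],s['eef_pos'],s['tool_rot'],s['force'],r.hold_point_z)
E
python3 look.py a scene side wrist; python3 -c "
import cv2,numpy as np
i=[cv2.imread(f'pics/a_{c}.png') for c in('scene','side')]
"
```

```text
scene rocker_mark cal 0.75 [454. 277.] [0.5027 0.3459 0.0751] [0.5033 0.346  0.076 ]
scene rocker_mark cal 0.65 [457. 270.] [0.4811 0.3394 0.0718] [0.4836 0.34   0.076 ]
scene key_blue_top cal 0.65 [336. 165.] [ 0.461  -0.0683  0.0472] [ 0.4603 -0.069   0.046 ]
scene key_yellow_top cal 0.72 [367. 198.] [0.4752 0.0634 0.047 ] [0.4746 0.063  0.046 ]
scene key_yellow_top cal 0.62 [368. 202.] [0.4824 0.0727 0.0488] [0.4807 0.0715 0.046 ]
scene key_red_top cal 0.48 [351. 185.] [0.4774 0.0055 0.0481] [0.4761 0.0044 0.046 ]
scene print_button_top cal 0.63 [273. 101.] [ 0.4606 -0.3299  0.0953] [ 0.4591 -0.3321  0.093 ]
scene print_button_top cal 0.68 [348. 185.] [0.4805 0.0002 0.0462] [0.5078 0.0247 0.093 ]
scene cover_button_top cal 0.38 [250.  90.] [ 0.4825 -0.4119  0.0934] [ 0.4822 -0.4123  0.093 ]
scene cover_button_top cal 0.39 [251.  93.] [ 0.4874 -0.3997  0.093 ] [ 0.4874 -0.3997  0.093 ]
side rocker_mark cal 0.55 [274. 134.] [0.5094 0.3451 0.0816] [0.5103 0.3535 0.076 ]
side rocker_mark cal 0.43 [263. 141.] [0.4687 0.335  0.0695] [0.468  0.3253 0.076 ]
side key_blue_top cal 0.41 [281
[... 816 characters left out ...]
4 [259. 242.] [ 0.4629 -0.0697  0.0468] [ 0.4685 -0.0575  0.076 ]
wrist key_blue_top cal 0.83 [258. 240.] [ 0.4627 -0.0672  0.0471] [ 0.4624 -0.0676  0.046 ]
wrist key_blue_top cal 0.77 [257. 242.] [ 0.4608 -0.0698  0.0468] [ 0.4606 -0.0701  0.046 ]
wrist key_yellow_top cal 0.97 [271. 107.] [0.4806 0.067  0.0463] [0.4805 0.067  0.046 ]
wrist key_yellow_top cal 0.79 [270. 107.] [0.4795 0.0671 0.0462] [0.4794 0.0671 0.046 ]
wrist key_red_top cal 0.9 [264. 178.] [ 0.4709 -0.0016  0.0467] [ 0.4708 -0.0017  0.046 ]
wrist key_red_top cal 0.95 [266. 177.] [ 0.4732 -0.0002  0.0466] [ 0.4731 -0.0004  0.046 ]
1.95 [ 0.525  -0.      0.2313] [0.     0.7071 0.7071 0.    ] [-0.0052  1.0902  0.2809] 0.0187
```

View pics/a_scene.png

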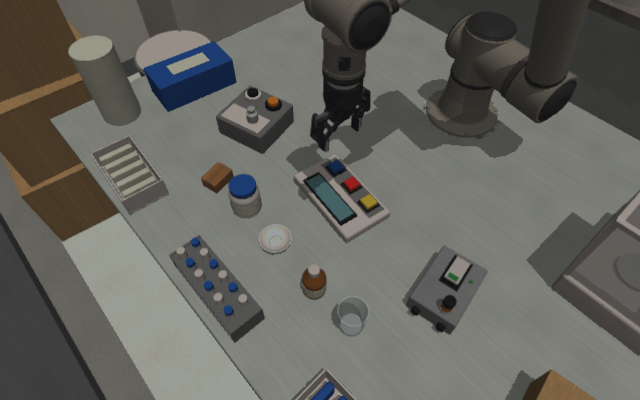

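```bash
python3 -m pendant '[{"dr":[0,0,0],"slide":[45,-4,0],"jaw":0},{"dr":[0,0,0],"slide":[45,-4,0],"jaw":0},{"dr":[0,0,0],"slide":[45,-4,0],"jaw":0},{"dr":[0,0,0],"slide":[45,-4,0],"jaw":0},{"dr":[0,0,0],"slide":[45,-4,0],"jaw":0},{"dr":[0,0,0],"slide":[45,0,0],"jaw":0},{"dr":[0,0,0],"slide":[30,0,0],"jaw":0},{"dr":[0,0,0],"slide":[0,0,0],"jaw":0},{"dr":[0,0,0],"slide":[0,0,0],"jaw":0},{"dr":[0,0,0],"slide":[0,0,0],"jaw":0}]'; python3 look.py b wrist | grep -v yellow
```

```text
time_s: 2.95
eef_pos: [0.5051, 0.299, 0.2312]
tool_rot: [0.0, 0.707, 0.707, -0.0]
force: [0.0, -0.6, 0.1]
finger_gap: -0.003
grip_force: 0.0
wrist rocker_mark cal 0.86 [318. 131.] [0.5045 0.3459 0.077 ] [0.5045 0.3458 0.076 ]
wrist rocker_mark cal 0.79 [294. 138.] [0.4838 0.3388 0.0718] [0.4841 0.3392 0.076 ]
3.6 [0.505  0.3    0.2313] [0.     0.7071 0.7071 0.    ] [ 0.0225 -0.5264  0.1249] 0.0187
```

```bash
python3 -c "
import cv2;i=cv2.imread('pics/b_wrist.png');cv2.imwrite('pics/b1.png',i)"; python3 -m pendant '[{"dr":[0,0,0],"slide":[47,4,20],"jaw":0},{"dr":[0,0,0],"slide":[0,0,45],"jaw":0},{"dr":[0,0,0],"slide":[0,0,45],"jaw":0},{"dr":[0,0,0],"slide":[0,0,31],"jaw":0},{"dr":[0,0,0],"slide":[0,0,0],"jaw":0}]'
```

```text
time_s: 4.1
eef_pos: [0.506, 0.3446, 0.086]
tool_rot: [-0.001, 0.707, 0.707, -0.005]
force: [-0.1, 0.1, -0.7]
finger_gap: -0.004
grip_force: 0.0
```

View pics/b_wrist.png

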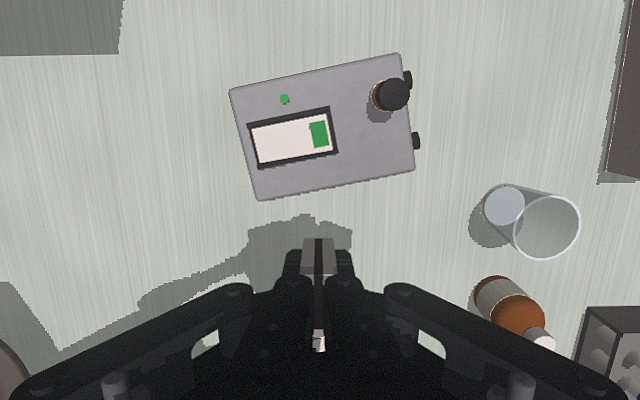

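The wrist picture shows the paddle with its green mark at (319,133), the vial at (390,95) and the box yawed about 12°, so the fingertip is over the mark. I'll press now.

```bash
python3 -m pendant '[{"dr":[0,0,0],"slide":[0,2,5],"jaw":0},{"dr":[0,0,0],"slide":[0,0,4],"jaw":0},{"dr":[0,0,0],"slide":[0,0,4],"jaw":0},{"dr":[0,0,0],"slide":[0,0,3],"jaw":0},{"dr":[0,0,0],"slide":[0,0,2],"jaw":0},{"dr":[0,0,0],"slide":[0,0,0],"jaw":0}]'
```

```text
time_s: 4.7
eef_pos: [0.5113, 0.346, 0.0732]
tool_rot: [0.0, 0.707, 0.707, 0.001]
force: [-0.1, 0.3, 1.4]
finger_gap: 0.0
grip_force: 0.7
```

```bash
python3 -m pendant '[{"dr":[0,0,0],"slide":[0,0,2],"jaw":0},{"dr":[0,0,0],"slide":[0,0,2],"jaw":0},{"dr":[0,0,0],"slide":[0,0,0],"jaw":0},{"dr":[0,0,0],"slide":[0,0,0],"jaw":0}]'
```

```text
time_s: 5.1
eef_pos: [0.5108, 0.3459, 0.0687]
tool_rot: [-0.0, 0.707, 0.707, -0.0]
force: [0.6, 0.0, 2.1]
finger_gap: -0.0
grip_force: 0.7
```

```bash
python3 -m pendant '[{"dr":[0,0,0],"slide":[0,0,2],"jaw":0},{"dr":[0,0,0],"slide":[0,0,0],"jaw":0}]'
```

```text
time_s: 5.3
eef_pos: [0.5108, 0.3458, 0.0665]
tool_rot: [-0.0, 0.707, 0.707, -0.0]
force: [2.3, 0.1, 1.1]
finger_gap: -0.002
grip_force: 0.6
```

```bash
python3 -m pendant '[{"dr":[0,0,0],"slide":[0,0,2],"jaw":0},{"dr":[0,0,0],"slide":[0,0,0],"jaw":0}]'
```

```text
time_s: 5.5
eef_pos: [0.511, 0.346, 0.0658]
tool_rot: [0.0, 0.707, 0.707, 0.0]
force: [-1.3, -1.3, 8.5]
finger_gap: -0.007
grip_force: 4.1
```

```bash
python3 -m pendant '[{"dr":[0,0,0],"slide":[0,0,2],"jaw":0},{"dr":[0,0,0],"slide":[0,0,0],"jaw":0}]'
```

```text
time_s: 5.7
eef_pos: [0.511, 0.346, 0.0654]
tool_rot: [0.0, 0.707, 0.707, 0.001]
force: [-4.9, -2.9, 18.6]
finger_gap: -0.001
grip_force: 8.8
```

```bash
python3 -m pendant '[{"dr":[0,0,0],"slide":[0,0,-20],"jaw":0},{"dr":[0,0,0],"slide":[0,0,-45],"jaw":0},{"dr":[0,0,0],"slide":[-10,0,-45],"jaw":0},{"dr":[0,0,0],"slide":[-40,0,-45],"jaw":0},{"dr":[0,0,0],"slide":[0,0,0],"jaw":0},{"dr":[0,0,0],"slide":[0,0,0],"jaw":0}]'; cat > rk.py <<'E'
from h import *
# paddle slope: white+green paddle pixels, fit along box x
c='wrist';cal=get_calibration(c);im,d=get_image(c);cv2.imwrite('pics/rk.png',im[:,:,::-1])
for q in models.place_of(c,'rocker_mark')[:1]: print(q,px2w(cal,d,q['at'],.066))
m=models.cut_out(c,'rocker')[0]['mask']; vs,us=np.nonzero(cv2.erode(m.astype(np.uint8),np.ones((5,5))))
P=np.array([px2w(cal,d,(u/640,v/400))[0] for u,v in zip(us,vs)]);P=P[P[:,2]>.058]
x=P-P.mean(0);_,_,V=np.linalg.svd(x[:,:2],full_matrices=False)
t=x[:,:2]@V[0]*np.sign(V[0,0]);print(len(P),P.mean(0),V[0],np.polyfit(t,P[:,2],1))
E
python3 rk.py
```

```text
time_s: 6.3
eef_pos: [0.5108, 0.3023, 0.2105]
tool_rot: [0.0, 0.708, 0.707, 0.0]
force: [0.4, -0.4, -0.3]
finger_gap: 0.005
grip_force: 0.0
{'at': [0.4939, 0.3505], 'score': 0.79} (array([0.50918697, 0.34205139, 0.066595  ]), array([0.50918357, 0.34199617, 0.066     ]))Traceback (most recent call last):
  File "rk.py", line 5, in <module>
    m=models.cut_out(c,'rocker')[0]['mask']; vs,us=np.nonzero(cv2.erode(m.astype(np.uint8),np.ones((5,5))))
      ~~~~~~~~~~~~~~~~~~~~~~~~~~^^^
IndexError: list index out of range
```

The mark now reads z = 66.6 mm, down about 10 mm, so the rocker is on. Next I'll go to the blue key at (0.461, -0.069).

```bash
python3 -m pendant '[{"dr":[0,0,0],"slide":[-42,-6,0],"jaw":0},{"dr":[0,0,0],"slide":[-42,-6,0],"jaw":0},{"dr":[0,0,0],"slide":[-42,-6,0],"jaw":0},{"dr":[0,0,0],"slide":[-42,-6,0],"jaw":0},{"dr":[0,0,0],"slide":[-42,-6,0],"jaw":0},{"dr":[0,0,0],"slide":[-42,-6,0],"jaw":0},{"dr":[0,0,0],"slide":[-42,-6,0],"jaw":0},{"dr":[0,0,0],"slide":[-42,-6,0],"jaw":0},{"dr":[0,0,0],"slide":[-35,-2,0],"jaw":0},{"dr":[0,0,0],"slide":[0,0,0],"jaw":0},{"dr":[0,0,0],"slide":[0,0,0],"jaw":0}]'
```

```text
time_s: 7.55
eef_pos: [0.4605, -0.0682, 0.2089]
tool_rot: [-0.001, 0.708, 0.707, -0.0]
force: [1.2, -0.3, 0.7]
finger_gap: 0.001
grip_force: 0.0
```

```bash
python3 look.py c wrist
```

```text
wrist rocker_mark cal 0.74 [363. 109.] [ 0.5016 -0.0033  0.0308] [ 0.4959 -0.0031  0.076 ]
wrist key_blue_top cal 0.97 [318. 183.] [ 0.4601 -0.069   0.0467] [ 0.4601 -0.0691  0.046 ]
wrist key_blue_top cal 0.73 [322. 182.] [ 0.4637 -0.0684  0.0467] [ 0.4637 -0.0685  0.046 ]
wrist key_yellow_top cal 0.79 [343.  20.] [0.4808 0.0688 0.0464] [0.4808 0.0689 0.046 ]
wrist key_yellow_top cal 0.88 [340.  23.] [0.4788 0.0666 0.0463] [0.4788 0.0667 0.046 ]
wrist key_red_top cal 0.68 [330. 105.] [0.4705 0.0008 0.0465] [0.4705 0.0009 0.046 ]
wrist key_red_top cal 0.66 [331. 106.] [ 0.4718 -0.0003  0.0463] [ 0.4718 -0.0003  0.046 ]
8.2 [ 0.4609 -0.0682  0.2102] [0.0001 0.707  0.7072 0.    ] [-0.1969 -0.0587  0.1042] 0.0187
```

```bash
python3 -m pendant '[{"dr":[0,0,0],"slide":[-1,1,40],"jaw":0},{"dr":[0,0,0],"slide":[0,0,45],"jaw":0},{"dr":[0,0,0],"slide":[0,0,45],"jaw":0},{"dr":[0,0,0],"slide":[0,0,26],"jaw":0},{"dr":[0,0,0],"slide":[0,0,3],"jaw":0},{"dr":[0,0,0],"slide":[0,0,3],"jaw":0},{"dr":[0,0,0],"slide":[0,0,3],"jaw":0},{"dr":[0,0,0],"slide":[0,0,3],"jaw":0},{"dr":[0,0,0],"slide":[0,0,0],"jaw":0},{"dr":[0,0,0],"slide":[0,0,0],"jaw":0}]'
```

```text
time_s: 9.2
eef_pos: [0.463, -0.0697, 0.0431]
tool_rot: [0.001, 0.707, 0.707, 0.001]
force: [2.2, -0.6, 3.5]
finger_gap: 0.004
grip_force: 1.7
```

```bash
python3 -m pendant '[{"dr":[0,0,0],"slide":[0,0,3],"jaw":0},{"dr":[0,0,0],"slide":[0,0,0],"jaw":0}]'
```

```text
time_s: 9.4
eef_pos: [0.4625, -0.0695, 0.0394]
tool_rot: [0.001, 0.707, 0.707, 0.0]
force: [2.6, -0.5, 3.0]
finger_gap: -0.001
grip_force: 1.6
```

```bash
python3 -m pendant '[{"dr":[0,0,0],"slide":[0,0,2],"jaw":0},{"dr":[0,0,0],"slide":[0,0,1],"jaw":0},{"dr":[0,0,0],"slide":[0,0,0],"jaw":0}]'
```

```text
time_s: 9.7
eef_pos: [0.4627, -0.0695, 0.0387]
tool_rot: [0.001, 0.707, 0.707, 0.001]
force: [-6.2, 1.2, 32.0]
finger_gap: 0.003
grip_force: 16.1
```

The blue key has hit its stop at 32 N, 7 mm in. I'll lift and go to the orange button.

```bash
python3 -m pendant '[{"dr":[0,0,0],"slide":[0,0,-20],"jaw":0},{"dr":[0,0,0],"slide":[0,0,-45],"jaw":0},{"dr":[0,0,0],"slide":[0,0,-45],"jaw":0},{"dr":[0,0,0],"slide":[-10,0,-45],"jaw":0},{"dr":[0,0,0],"slide":[-42,0,-20],"jaw":0},{"dr":[0,0,0],"slide":[-42,0,0],"jaw":0},{"dr":[0,0,0],"slide":[-42,0,0],"jaw":0},{"dr":[0,0,0],"slide":[-42,0,0],"jaw":0},{"dr":[0,0,0],"slide":[-42,0,0],"jaw":0},{"dr":[0,0,0],"slide":[-42,0,0],"jaw":0},{"dr":[0,0,0],"slide":[0,0,0],"jaw":0},{"dr":[0,0,0],"slide":[0,0,0],"jaw":0}]'; python3 look.py d wrist scene|grep -v yellow
```

```text
time_s: 10.9
eef_pos: [0.461, -0.3313, 0.2099]
tool_rot: [-0.002, 0.708, 0.706, 0.0]
force: [0.3, 0.2, 0.0]
finger_gap: 0.0
grip_force: 0.0
wrist rocker_mark cal 0.73 [414. 190.] [ 0.5303 -0.3228  0.1156] [ 0.5417 -0.3324  0.076 ]
wrist key_blue_top cal 0.58 [376. 199.] [ 0.5106 -0.341   0.0704] [ 0.5148 -0.3476  0.046 ]
wrist print_button_top cal 0.72 [319. 203.] [ 0.4615 -0.3385  0.0935] [ 0.4615 -0.3386  0.093 ]
wrist print_button_top cal 0.93 [318. 201.] [ 0.4608 -0.3368  0.0932] [ 0.4608 -0.3369  0.093 ]
wrist cover_button_top cal 0.42 [584.   7.] [ 0.6852 -0.1812  0.0421] [ 0.6486 -0.1949  0.093 ]
scene rocker_mark cal 0.47 [335. 168.] [ 0.4631 -0.0671  0.0409] [ 0.4841 -0.0461  0.076 ]
scene rocker_mark cal 0.64 [458. 273.] [0.4847 0.3448 0.0713] [0.4875 0.3454 0.076 ]
scene key_blue_top cal 0.46 [335. 170.] [ 0.4685 -0.0615  0.0412] [ 0.4713 -0.0587  0.046 ]
scene key_red_top cal 0.48 [352. 184.] [0.473 0.005 0.047] [0.4724 0.0045 0.046 ]
scene key_red_top cal 0.48 [353. 184.] [0.472  0.0066 0.046 ] [0.472  0.0067 0.046 ]
scene print_button_top cal 0.74 [250. 118.] [ 0.5489 -0.3197  0.0937] [ 0.5485 -0.3204  0.093 ]
scene print_button_top cal 0.56 [456. 272.] [0.486  0.3412 0.0707] [0.4992 0.3445 0.093 ]
scene cover_button_top cal 0.62 [251.  91.] [ 0.4824 -0.4065  0.0944] [ 0.4816 -0.4079  0.093 ]
scene cover_button_top cal 0.67 [250.  95.] [ 0.4896 -0.3994  0.0893] [ 0.4918 -0.3956  0.093 ]
12.2 [ 0.4619 -0.3313  0.2112] [0.     0.7071 0.7071 0.    ] [-0.968  -0.2762  0.9998] 0.0187
```

```bash
python3 -m pendant '[{"dr":[0,0,0],"slide":[-4,0,30],"jaw":0},{"dr":[0,0,0],"slide":[0,0,45],"jaw":0},{"dr":[0,0,0],"slide":[0,0,36],"jaw":0},{"dr":[0,0,0],"slide":[0,0,3],"jaw":0},{"dr":[0,0,0],"slide":[0,0,3],"jaw":0},{"dr":[0,0,0],"slide":[0,0,3],"jaw":0},{"dr":[0,0,0],"slide":[0,0,3],"jaw":0},{"dr":[0,0,0],"slide":[0,0,2],"jaw":0},{"dr":[0,0,0],"slide":[0,0,0],"jaw":0},{"dr":[0,0,0],"slide":[0,0,0],"jaw":0}]'
```

```text
time_s: 13.2
eef_pos: [0.4629, -0.3362, 0.0873]
tool_rot: [0.002, 0.707, 0.707, 0.0]
force: [2.1, -1.1, 5.2]
finger_gap: 0.002
grip_force: 2.1
```

```bash
python3 -m pendant '[{"dr":[0,0,0],"slide":[0,0,2],"jaw":0},{"dr":[0,0,0],"slide":[0,0,0],"jaw":0}]'
```

```text
time_s: 13.4
eef_pos: [0.4629, -0.3362, 0.0859]
tool_rot: [0.002, 0.707, 0.707, 0.0]
force: [0.8, -0.6, 12.8]
finger_gap: 0.003
grip_force: 6.2
```

```bash
python3 -m pendant '[{"dr":[0,0,0],"slide":[0,0,1],"jaw":0},{"dr":[0,0,0],"slide":[0,0,0],"jaw":0}]'; python3 -m pendant '[{"dr":[0,0,0],"slide":[0,0,-15],"jaw":0},{"dr":[0,0,0],"slide":[0,0,-40],"jaw":0},{"dr":[0,0,0],"slide":[0,0,-45],"jaw":0},{"dr":[0,0,0],"slide":[0,0,-25],"jaw":0},{"dr":[0,0,0],"slide":[0,0,0],"jaw":0},{"dr":[0,0,0],"slide":[0,0,0],"jaw":0}]'; python3 look.py e wrist scene
```

```text
time_s: 13.6
eef_pos: [0.463, -0.3362, 0.0858]
tool_rot: [0.002, 0.707, 0.707, 0.0]
force: [-0.4, 0.5, 19.0]
finger_gap: -0.004
grip_force: 9.5
time_s: 14.2
eef_pos: [0.4614, -0.3348, 0.2075]
tool_rot: [-0.001, 0.707, 0.707, 0.0]
force: [0.1, 0.1, 0.3]
finger_gap: 0.005
grip_force: 0.0
wrist key_blue_top cal 0.37 [318. 200.] [ 0.4611 -0.3391  0.0937] [ 0.4611 -0.3522  0.046 ]
wrist print_button_top cal 0.63 [316. 199.] [ 0.4597 -0.3384  0.0938] [ 0.4597 -0.3386  0.093 ]
wrist print_button_top cal 0.77 [315. 198.] [ 0.4588 -0.3377  0.0934] [ 0.4588 -0.3378  0.093 ]
scene rocker_mark cal 0.6 [451. 282.] [0.5095 0.3481 0.066 ] [0.5151 0.3494 0.076 ]
scene rocker_mark cal 0.88 [456. 269.] [0.4811 0.3375 0.0715] [0.4838 0.3382 0.076 ]
scene key_blue_top cal 0.52 [335. 168.] [ 0.4649 -0.0674  0.0413] [ 0.4677 -0.0646  0.046 ]
scene key_blue_top cal 0.6 [335. 168.] [ 0.4656 -0.0666  0.0405] [ 0.4689 -0.0633  0.046 ]
scene key_yellow_top cal 0.57 [367. 200.] [0.4799 0.0663 0.0474] [0.4791 0.0656 0.046 ]
scene key_yellow_top cal 0.44 [366. 200.] [0.4815 0.0643 0.0481] [0.4802 0.0634 0.046 ]
scene key_red_top cal 0.62 [353. 183.] [0.4676 0.0048 0.0464] [0.4674 0.0046 0.046 ]
scene key_red_top cal 0.48 [352. 184.] [0.4721 0.0033 0.0458] [0.4723 0.0034 0.046 ]
scene print_button_top cal 0.56 [273. 100.] [ 0.4576 -0.3334  0.0939] [ 0.457  -0.3343  0.093 ]
scene cover_button_top cal 0.71 [270. 100.] [ 0.4631 -0.3418  0.0941] [ 0.4624 -0.3428  0.093 ]
scene cover_button_top cal 0.48 [251.  94.] [ 0.4878 -0.4002  0.0925] [ 0.4881 -0.3996  0.093 ]
15.5 [ 0.4619 -0.3353  0.2082] [0.0001 0.7071 0.7071 0.    ] [-0.2489  0.5804  0.5071] 0.0187
```

The measurements all agree: the rocker mark is at 66 mm (on), the blue key at 41 mm (in) and orange back out at 93 mm. The other buttons are out, and the tool is clear.

```bash
python3 -c "
from bench import order
print(order.hand_in())"
```

```text
the job is handed in; nothing more can be done
None
```

I switched the rocker on, pressed the blue key fully in, then pressed the orange button right down and let it come back up; the job is handed in at about 15.5 s, but the hand-in returned no verdict. The last camera check agreed; I did not re-measure the loose things, but nothing in the moves or forces suggested contact with them.

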